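Trip-test the roller feeler switch and reset

TASK

Test the moulder's board feeler: with the fingertips, gently push the lever that carries the single roller about 30 degrees over, away from the robot and well short of its far stop, and let it spring back upright. Then reset the alarm by gently pressing the square button all the way down, let it come up and draw back clear. Grasp and lift nothing, and do not move or operate the other two feelers, the other two buttons or any of the loose things standing about.

Things in the scene. Friction and masses are not known exactly. Their poses are not given: they have to be found in the camera images.
- roller_switch: The feeler switch whose lever carries ONE black ROLLER at its end. Origin: centre of the underside, on the table; z up. Its +x axis points away from the robot (yaw within 0.35 rad), +y to the left. Bolted down; it does not move. Base 84 x 70 x 6 mm, grey body 42 (x) by 40 (y) mm up to 80 mm high. The lever's pivot is at x 0, y +34 mm, z 62 mm, on the left side of the body, axis along y. 
- roller_lever_tip (a point): Centre of the roller on the roller lever: 65 mm above the pivot, so 127 mm above the table when upright. The roller is 30 mm across and 18 mm wide along the pivot axis (from 3 mm right to 15 mm left of this point).
- roller_lever (a joint): Lean of the roller lever in rad: 0 upright (rest, against a stop), grows as it is pushed away from the robot (switch +x), 1.25 at its far stop; it trips from 0.4. A spring returns it to 0; about 4 N at the roller holds it at 30 degrees.
- rod_switch: A like feeler switch with a plain thin steel ROD for a lever (to 142 mm high). Leave alone. Origin: centre of the underside, on the table; z up. Its +x axis points away from the robot (yaw within 0.35 rad), +y to the left. Bolted down; it does not move. Base 84 x 70 x 6 mm, grey body 42 (x) by 40 (y) mm up to 80 mm high. The lever's pivot is at x 0, y +34 mm, z 62 mm, on the left side of the body, axis along y. 
- rod_lever (a joint): Lean of the rod lever in rad, 0 upright, sprung.
- fork_switch: A like feeler switch whose lever ends in a two-pronged FORK (to 142 mm high). Leave alone. Origin: centre of the underside, on the table; z up. Its +x axis points away from the robot (yaw within 0.35 rad), +y to the left. Bolted down; it does not move. Base 84 x 70 x 6 mm, grey body 42 (x) by 40 (y) mm up to 80 mm high. The lever's pivot is at x 0, y +34 mm, z 62 mm, on the left side of the body, axis along y. 
- fork_lever (a joint): Lean of the fork lever in rad, 0 upright, sprung.
- square_station: The reset station: a grey push-button station, a box 85 x 85 mm and 50 mm high with one upright push button in the middle of its top; it stands loose on the table, 0.9 kg. Origin: centre of the underside; z up, x and y along its sides (yaw within 0.3 rad). This one has a SQUARE flat black button, 40 x 40 mm, its top 66 mm above the table when up.
- square_button_top (a point): Middle of the square button's top face; it goes down with the button.
- square_button (a joint): How far the square button is pressed, in m: 0 up, 0.007 fully down. Spring: starts to move at 1.5 N, 5 N fully down, comes back up by itself.
- mushroom_station: A grey push-button station, a box 85 x 85 mm and 50 mm high with one upright push button in the middle of its top; it stands loose on the table, 0.9 kg. Origin: centre of the underside; z up, x and y along its sides (yaw within 0.3 rad). This one has a wide domed MUSHROOM button, 58 mm across, top 76 mm above the table. Leave alone.
- mushroom_button (a joint): How far the mushroom button is pressed, in m.
- round_station: A grey push-button station, a box 85 x 85 mm and 50 mm high with one upright push button in the middle of its top; it stands loose on the table, 0.9 kg. Origin: centre of the underside; z up, x and y along its sides (yaw within 0.3 rad). This one has a small ROUND flat button, 24 mm across, top 66 mm above the table. Leave alone.
- round_button (a joint): How far the small round button is pressed, in m.
- collar: Loose steel spacer collar, 46 mm across, 30 mm high; origin at the centre of its underside.
- wedge: Loose wooden offcut, 60 x 34 x 24 mm high; origin at the centre of its underside.
- profile: Loose wooden moulding sample, 60 x 40 mm, 52 mm high; origin at the centre of its underside.
- tape: Loose black tape measure, 62 x 30 mm, 46 mm high; origin at the centre of its underside.
- cutterhead: Loose steel cutter head, 104 mm across, 62 mm high; origin at the centre of its underside.
- grease: Loose grease jar, 60 mm across, 75 mm high; origin at the centre of its underside.
- spanner: Loose spanner lying flat, 170 mm long, along its x axis.
Things that resemble listed ones, but are neither listed nor needed, are in the scene too. Several things look just like the tape: the one meant starts farthest to the robot's right. Of the things like the wedge, leave any that is purple; of the rest the larger one is meant.

How it is judged:
By the outcome, as a careful person would: the job done as asked, in the order asked, and still so for the second after the job is handed in, with the robot touching nothing.
It also fails if it takes over 53 s, if anything falls off the work surface, if the arm or the gripper's body presses on something with over 40 N, if the wrist force passes 120 N, or if a joint passes its speed limit or range.

ROBOT

A 6-joint arm with a two-finger parallel gripper is mounted at the origin on the work surface. World frame = base frame: x ahead of the robot, y to its left, z up, the work surface at z = 0. Lengths are in m, angles in rad, forces in N, time in s.
With the tool pointing down it reaches from about 0.3 to 0.825 m from the base axis. Payload 5.4 kg.
Tool frame: the origin (TCP) lies midway between the tips of the shut fingers; the grasp point (between the pads) lies 19 mm behind it (arm.tcp_to_grasp is the distance from the TCP to the grasp point, in m); z points along the fingers, y is the line along which they close (so a half turn about z gives the same grasp; the last joint's range is limited). The gripper opens to 92 mm and grips with 3 to 60 N. Pads are 20 mm wide; open, the fingers measure 128 mm over their backs; the gripper's body (75 mm by 189 mm) begins 69 mm behind the grasp point.
Start: joints at [-1.411, 0.158, 1.597, -0, 1.386, -0.21], TCP at [0.208, -0.536, 0.181] pointing down, gripper open.
Joint ranges: [-2.91, 2.91], [-0.94, 2.29], [0.18, 2.7], [-1.29, 4.43], [0.17, 2.64], [-3, 3]. Speed limits (rad/s): [2.57, 2.57, 3.14, 3.14, 3.14, 3.14].

INTERFACE

Orientations are given as [roll, pitch, yaw] about the fixed x, y, z axes, in that order (R = Rz(yaw) Ry(pitch) Rx(roll)).
In Python, from plant import arm gives the robot as it stands. The module is installed in compiled form; this text tells all that it offers.
- The arm moves only by the tool apply_moves, never from a script. Its argument "increments" is a list of rows, each a list of 7 numbers: the shift along the tool's x, y, z in cm, then the turn, a rotation vector about the tool's x, y, z in degrees, then the closure, from -1 (fully open) to 1 (shut). In form: [[tx, ty, tz, rx, ry, rz, fingers], ...]. A call has 1 to 10 rows; each row is the pose to reach, as a shift and turn from the pose commanded when the call began, along the tool's axes at that moment; what a row does not reach only later rows make up. A row lasts 1/10 s, in which the tool goes at most 50 mm and 8.59 degrees, less where a joint would pass 70% of its speed; a pose out of reach is approached as far as the arm can. A call with a gripper value outside its range is refused whole. The fingers move at their own pace and stop on an object; "squeeze" is the grip in N (left out, the last holds). Time passes only in rows, so rows that repeat a pose let the fingers close. It gives the time, the measured TCP pose, the force, the opening and the grip force at its end, in the units of the state.
- arm.get_state(): the state, without advancing time (a new reading comes with each control period).
- arm.get_image(name): name is "side" or "top"; returns the picture (384x512x3 uint8, red, green, blue); there is no depth.
- arm.camera_info(name): a dict with "fx", "fy", "cx", "cy" (pixels), "T" (4x4, takes a point from camera to world coordinates). Camera axes: x right, y up, looking along -z (the intrinsics and any distortion apply to the point x, -y, -z); pixel columns grow to the right and rows downward; lengths in m; the calibration is good to about 2 mm. A picture is of the moment at which its call begins. camera_info takes no time and is no camera call.
- arm.close_job(): hands the job in; it is judged then, once.
The state is a dict: "t": time; "joint_positions": joint angles; "joint_velocities": joint speeds; "effort": joint torques, N m; "tcp_pos": TCP position; "tool_rot": TCP orientation; "ft_force": force on the tool from outside, world axes, zero at the start; "ft_torque": the same for the moment, N m; "finger_gap": finger opening in m; "grip_force": force on a finger pad.
Only numpy, scipy, OpenCV 4.12 (cv2) and the standard library are available. Lean on these libraries where they do the work, as an engineer would, in place of code of your own. Each camera call takes 0.05 s, during which the arm holds its last target. There are 200 camera calls.

## Working session

There is one attempt and no reset: what is moved stays moved. The work goes in short steps, Python scripts to look and compute and a tool call to move; the robot and the scene stay as the last step left them, time stands still between calls to the robot, and variables do not carry over. Pictures are saved under pics/ and viewed, at most 10 in all, crops included, and the job is handed in when it is done.

Besides the shell and the picture viewer there is one more tool, called after "Request:" as name([rows], argument=value, ...), one row to a line, values as JSON. apply_moves: Moves the arm, as the interface text tells. Its arguments: {"type":"object","properties":{"increments":{"type":"array"},"squeeze":{"type":"number"}},"required":["increments"]}

```bash
mkdir -p pics; cat > h.py <<'E'
import numpy as np, cv2
from plant import arm
def snap(n,f):
    im=arm.get_image(n); cv2.imwrite('pics/'+f,im[:,:,::-1]); return im
def ray(n,u,v):
    c=arm.camera_info(n); T=np.array(c['T'])
    K=np.array([[c['fx'],0,c['cx']],[0,c['fy'],c['cy']],[0,0,1.]])
    d=c.get('distortion',c.get('dist'))
    p=cv2.undistortPoints(np.array([[[u,v]]],float),K,None if d is None else np.array(d,float))[0,0]
    return T[:3,3],T[:3,:3]@np.array([p[0],-p[1],-1])
def onz(n,u,v,z):
    o,d=ray(n,u,v); return o+d*(z-o[2])/d[2]
def proj(n,P):
    c=arm.camera_info(n); T=np.array(c['T']); q=T[:3,:3].T@(np.array(P)-T[:3,3])
    return c['cx']+c['fx']*q[0]/-q[2], c['cy']+c['fy']*-q[1]/-q[2]
E
python3 - <<'E'
from h import *
for n in('top','side'):
    im=snap(n,n+'0.png'); cv2.imwrite(f'pics/{n}0b.png',cv2.resize(im[:,:,::-1],(800,600),interpolation=cv2.INTER_CUBIC)); print(n,arm.camera_info(n))
print(arm.get_state())
E
```

```text
top {'fx': 367.8979783909092, 'fy': 367.8979783909092, 'cx': 259.02429761825005, 'cy': 194.40645176080025, 'T': array([[ 0.02637711,  0.99592356, -0.08625845,  0.45641333],
       [-0.99962255,  0.02694104,  0.00537996, -0.03066734],
       [ 0.00768192,  0.08608399,  0.99625827,  1.13219817],
       [ 0.        ,  0.        ,  0.        ,  1.        ]])}
side {'fx': 374.5539023180525, 'fy': 374.5539023180525, 'cx': 263.245692635198, 'cy': 187.0403718524312, 'T': array([[ 0.98766818,  0.09510488, -0.12436492,  0.44049145],
       [-0.1555089 ,  0.68790032, -0.70895002, -0.66523442],
       [ 0.01812606,  0.71954723,  0.69420691,  0.71288197],
       [ 0.        ,  0.        ,  0.        ,  1.        ]])}
{'t': 0.1, 'joint_positions': array([-1.41108181e+00,  1.58991990e-01,  1.59808560e+00, -1.06954109e-05,
        1.38619899e+00, -2.10101060e-01]), 'joint_velocities': array([ 1.27755396e-03, -1.86539342e-03, -1.19683222e-03,  4.27960873e-04,
       -7.69445653e-06,  8.74752974e-04]), 'effort': array([ 5.07187597e-04, -3.86504817e+01, -3.22960067e+01,  7.03102117e-02,
        3.39419651e-02, -4.24890220e-05]), 'tcp_pos': array([ 0.2077062 , -0.53551529,  0.17992445]), 'tool_rot': array([-3.13994357e+00, -3.40917472e-04,  3.69817269e-01]), 'ft_force': array([-0.46422036,  0.69855105, -0.01776991]), 'ft_torque': array([ 0.02077161, -0.00040459, -0.03163817]), 'grip_force': 0.0, 'finger_gap': 0.09176201340044908}
```

View pics/top0b.png

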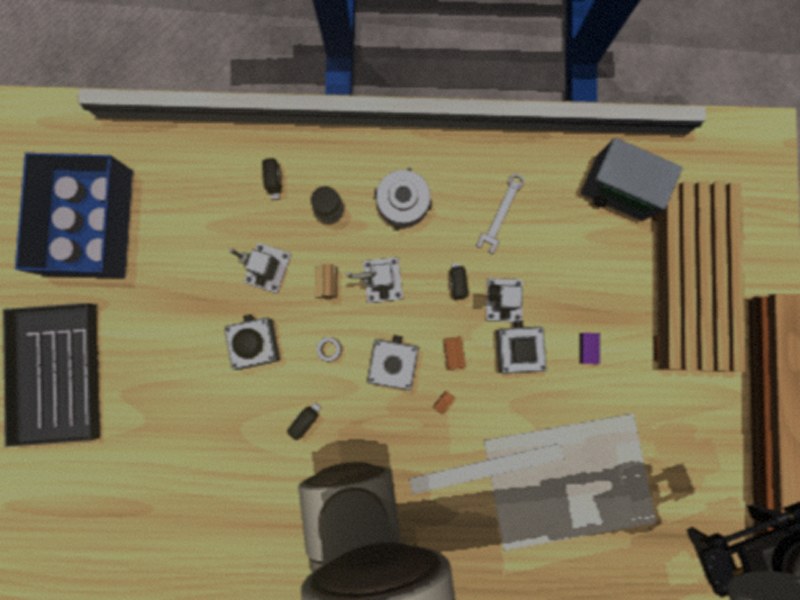

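View pics/side0b.png

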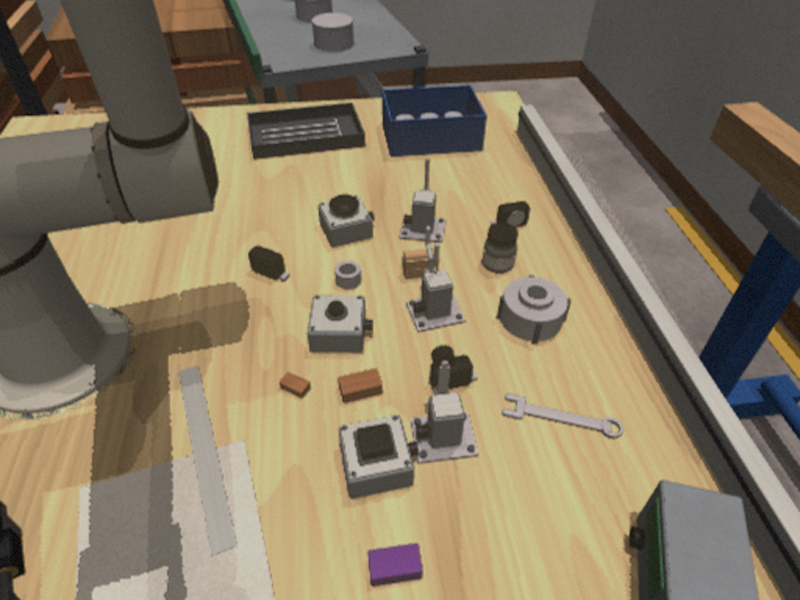

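The pictures show three feelers. In the side view (800x600): the rod at (425,200), the fork at (435,285) and the roller at (445,420), its roller at (441,355). In the top view their bodies are at (265,265), (380,278) and (505,298). The buttons in the top view are the mushroom (248,342), the small round (392,365) and the square (523,349). I choose the rightmost feeler and the rightmost station, and check them in a crop.

```bash
python3 - <<'E'
from h import *
s=cv2.imread('pics/side0.png'); t=cv2.imread('pics/top0.png')
a=cv2.resize(s[200:330,205:325],(400,433),interpolation=cv2.INTER_CUBIC)
b=cv2.resize(t[165:250,290:370],(400,425),interpolation=cv2.INTER_CUBIC)
o=np.zeros((433,800,3),np.uint8);o[:,:400]=a;o[:425,400:]=b;cv2.imwrite('pics/crop.png',o)
E
```

```text
(no output)
```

View pics/crop.png

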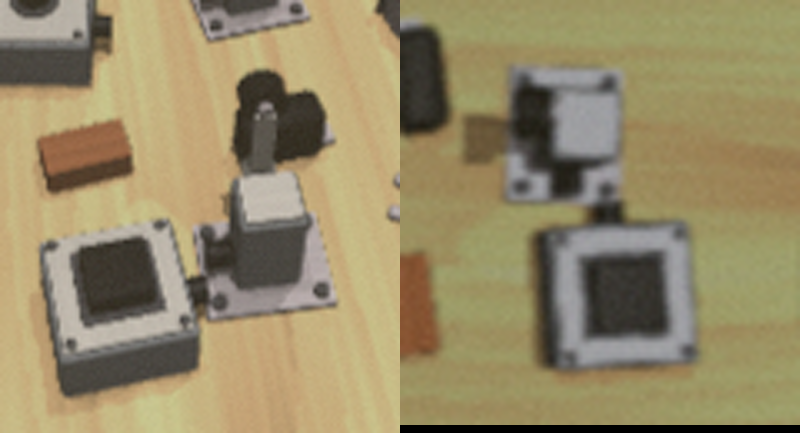

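The crop shows one black roller on the lever (left crop (262,100), right crop (532,115)) and the flat square black button (right crop (627,295)). The choice holds.

```bash
python3 - <<'E'
from h import *
T=lambda u,v,z:onz('top',290+(u-400)/5-.4,165+v/5-.4,z)
S=lambda u,v,z:onz('side',205+u/3.333-.35,200+v/3.333-.35,z)
np.set_printoptions(precision=4,suppress=True)
print('roller',T(532,115,.135),S(260,105,.127))
print('roller edges',[T(u,v,.135) for u,v in((513,115),(550,115),(532,85),(532,145))])
print('body',T(587,123,.08),S(268,197,.08))
print('base corners',[T(u,v,.006)[:2] for u,v in((510,65),(622,70),(616,203),(503,198))])
print('btn',T(627,295,.066),S(118,275,.066))
print('st corners',[T(u,v,.05)[:2] for u,v in((550,225),(690,222),(695,365),(553,368))])
E
```

```text
roller [ 0.5656 -0.191   0.135 ] [ 0.5643 -0.1984  0.127 ]
roller edges [array([ 0.5653, -0.1806,  0.135 ]), array([ 0.5659, -0.2008,  0.135 ]), array([ 0.5821, -0.1907,  0.135 ]), array([ 0.5492, -0.1912,  0.135 ])]
body [ 0.5678 -0.2315  0.08  ] [ 0.5652 -0.2325  0.08  ]
base corners [array([ 0.6104, -0.1977]), array([ 0.6092, -0.267 ]), array([ 0.5268, -0.264 ]), array([ 0.528 , -0.1945])]
btn [ 0.4699 -0.2584  0.066 ] [ 0.4693 -0.2645  0.066 ]
st corners [array([ 0.51  , -0.2161]), array([ 0.514 , -0.2987]), array([ 0.4303, -0.3021]), array([ 0.4264, -0.2189])]
```

Request:
apply_moves([
  [1, -0.5, 0, 0, 0, 2, 1],
  [3, -1.5, 0, 0, 0, 4, 1],
  [5, -2.5, 0, 0, 0, 7, 1],
  [8, -4, 0, 0, 0, 10, 1],
  [11, -5.5, 0, 0, 0, 13, 1],
  [14, -7, 0, 0, 0, 16, 1],
  [16.5, -8.5, 0, 0, 0, 19, 1],
  [18.5, -9.6, 0, 0, 0, 21, 1],
  [20, -10.3, 0, 0, 0, 22.5, 1],
  [20.3, -10.6, 0, 0, 0, 23, 1],
], squeeze=10)

```text
t: 1.1
tcp_pos: [0.3595, -0.3625, 0.1804]
tool_rot: [-3.141, 0.0, -0.03]
ft_force: [-0.3, 0.5, 0.7]
finger_gap: 0.0142
grip_force: 0.0
```

Request:
apply_moves([
  [0.7, -0.9, 0, 0, 0, 0, 1],
  [2.5, -3, 0, 0, 0, 0, 1],
  [5, -6, 0, 0, 0, 0, 1],
  [8, -9.5, 0, 0, 0, 0, 1],
  [11, -13, 0, 0, 0, 0, 1],
  [13, -16, 0, 0, 0, 0, 1],
  [14.2, -17.3, 0, 0, 0, 0, 1],
  [14.5, -17.6, 0, 0, 0, 0, 1],
  [14.5, -17.6, 1, 0, 0, 0, 1],
  [14.5, -17.6, 2, 0, 0, 0, 1],
])

```text
t: 2.1
tcp_pos: [0.5087, -0.1936, 0.16]
tool_rot: [3.141, 0.0, -0.033]
ft_force: [-1.0, 0.0, -0.2]
finger_gap: 0.0005
grip_force: 0.0
```

Request:
apply_moves([
  [0, 0, 1, 0, 0, 0, 1],
  [0, 0, 2, 0, 0, 0, 1],
  [0, 0, 3, 0, 0, 0, 1],
  [0, 0, 4, 0, 0, 0, 1],
  [0, 0, 5, 0, 0, 0, 1],
  [0, 0, 5.4, 0, 0, 0, 1],
  [0, 0, 5.5, 0, 0, 0, 1],
  [0, 0, 5.5, 0, 0, 0, 1],
  [0, 0, 5.5, 0, 0, 0, 1],
])

```text
t: 3.0
tcp_pos: [0.5097, -0.1928, 0.1064]
tool_rot: [3.141, -0.001, -0.032]
ft_force: [-0.4, 0.3, 0.3]
finger_gap: 0.0007
grip_force: 0.0
```

```bash
python3 - <<'E'
from h import *
s=snap('side','s1.png')[:,:,::-1]; t=snap('top','t1.png')[:,:,::-1]
a=cv2.resize(s[190:310,205:325],(400,400),interpolation=cv2.INTER_CUBIC)
b=cv2.resize(t[150:250,270:370],(400,400),interpolation=cv2.INTER_CUBIC)
cv2.imwrite('pics/c1.png',np.hstack([a,b])); x=arm.get_state(); print(x['t'],x['tcp_pos'],x['ft_force'])
E
```

```text
3.1 [ 0.50961975 -0.19280603  0.10635773] [ 0.05766609 -0.10104097 -0.05042815]
```

View pics/c1.png

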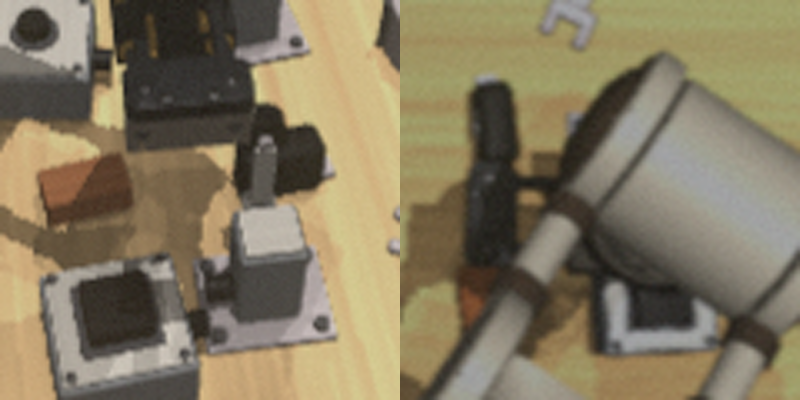

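Side crop: the roller stands upright at (262,110). The gripper body is left of it and hides the fingertips. I approach and find contact by force.

Request:
apply_moves([
  [0.5, 0, 0, 0, 0, 0, 1],
  [1.2, 0, 0, 0, 0, 0, 1],
  [1.9, 0, 0, 0, 0, 0, 1],
  [2.4, 0, 0, 0, 0, 0, 1],
  [2.6, 0, 0, 0, 0, 0, 1],
  [2.8, 0, 0, 0, 0, 0, 1],
  [2.8, 0, 0, 0, 0, 0, 1],
  [2.8, 0, 0, 0, 0, 0, 1],
])

```text
t: 3.9
tcp_pos: [0.5371, -0.1934, 0.1058]
tool_rot: [-3.142, 0.0, -0.032]
ft_force: [0.3, 0.5, -0.7]
finger_gap: 0.0006
grip_force: 0.0
```

Request:
apply_moves([
  [0.2, 0, 0, 0, 0, 0, 1],
  [0.4, 0, 0, 0, 0, 0, 1],
  [0.6, 0, 0, 0, 0, 0, 1],
  [0.6, 0, 0, 0, 0, 0, 1],
  [0.6, 0, 0, 0, 0, 0, 1],
])

```text
t: 4.4
tcp_pos: [0.5433, -0.1936, 0.1058]
tool_rot: [-3.142, 0.0, -0.032]
ft_force: [0.7, -0.0, 0.2]
finger_gap: 0.0004
grip_force: 0.0
```

Request:
apply_moves([
  [0.2, 0, 0, 0, 0, 0, 1],
  [0.4, 0, 0, 0, 0, 0, 1],
  [0.6, 0, 0, 0, 0, 0, 1],
  [0.6, 0, 0, 0, 0, 0, 1],
  [0.6, 0, 0, 0, 0, 0, 1],
])

```text
t: 4.9
tcp_pos: [0.5492, -0.1938, 0.1058]
tool_rot: [-3.142, 0.0, -0.032]
ft_force: [-1.1, 0.7, 0.0]
finger_gap: 0.0003
grip_force: 0.3
```

Request:
apply_moves([
  [0.2, 0, 0, 0, 0, 0, 1],
  [0.4, 0, 0, 0, 0, 0, 1],
  [0.6, 0, 0, 0, 0, 0, 1],
  [0.6, 0, 0, 0, 0, 0, 1],
  [0.6, 0, 0, 0, 0, 0, 1],
])

```text
t: 5.4
tcp_pos: [0.5553, -0.194, 0.1059]
tool_rot: [3.142, -0.0, -0.032]
ft_force: [-0.4, -0.2, 1.7]
finger_gap: 0.0007
grip_force: 1.1
```

```bash
python3 - <<'E'
from h import *
s=snap('side','s2.png')[:,:,::-1]
a=cv2.resize(s[190:310,205:325],(600,600),interpolation=cv2.INTER_CUBIC)
cv2.imwrite('pics/c2.png',a); x=arm.get_state(); print(x['t'],x['tcp_pos'],x['ft_force'])
E
```

```text
5.45 [ 0.55531666 -0.19404851  0.10593479] [ 1.21535384e-03 -1.90270076e-01  2.06130682e+00]
```

View pics/c2.png

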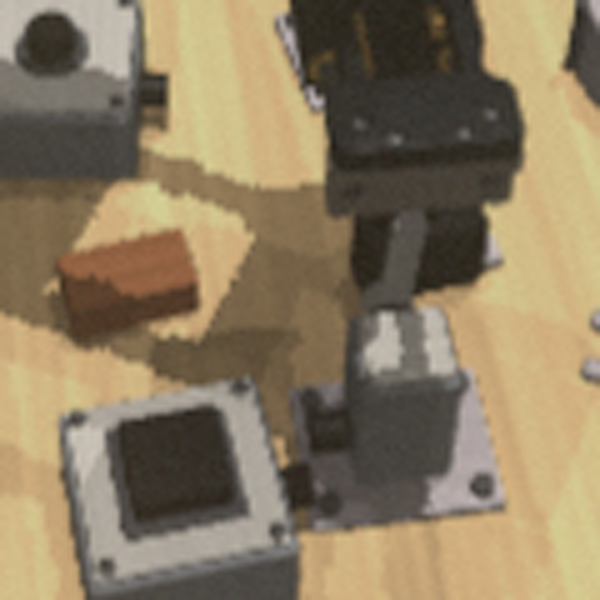

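Crop: the stem runs from (385,305) up to (408,212), so it leans. The roller is behind the gripper body. I work out the lean from the stem line.

```bash
python3 - <<'E'
from h import *
for a in (0,.1,.2,.3,.4,.52):
    f=lambda L:np.round((np.array(proj('side',[.567+L*np.sin(a),-.197,.062+L*np.cos(a)]))-[205,190])*5+2)
    print(a,f(.02),f(.035),f(.05),f(.065))
for i in range(6):
    arm.get_image('side'); x=arm.get_state(); print(np.round(x['ft_force'],2),np.round(x['ft_torque'],3),x['grip_force'])
E
```

```text
0 [390. 273.] [392. 251.] [394. 228.] [396. 204.]
0.1 [395. 272.] [400. 250.] [406. 227.] [412. 203.]
0.2 [399. 272.] [409. 250.] [418. 227.] [427. 203.]
0.3 [404. 273.] [416. 250.] [429. 227.] [442. 204.]
0.4 [408. 273.] [424. 251.] [440. 229.] [457. 206.]
0.52 [413. 274.] [433. 253.] [452. 231.] [473. 209.]
[-1.74  0.78  2.53] [0.137 0.174 0.022] 1.1215444654226303
[-1.26 -0.45  1.17] [ 0.091  0.206 -0.018] 1.1408011807361618
[-1.11  0.44  2.53] [ 0.145  0.228 -0.002] 1.1611162300687283
[-1.34  1.48  2.41] [ 0.159  0.202 -0.025] 1.1807672463643581
[-1.61  0.37  1.5 ] [ 0.131  0.193 -0.031] 1.201126514926969
[-0.58 -0.22  2.23] [ 0.171  0.12  -0.004] 1.2225866854100786
```

Lean is about 0.12 rad and the force is about 1.3 N, so contact began near TCP x 0.547. I push on gently.

Request:
apply_moves([
  [0.2, 0, 0, 0, 0, 0, 1],
  [0.4, 0, 0, 0, 0, 0, 1],
  [0.6, 0, 0, 0, 0, 0, 1],
  [0.8, 0, 0, 0, 0, 0, 1],
  [1.0, 0, 0, 0, 0, 0, 1],
  [1.2, 0, 0, 0, 0, 0, 1],
  [1.4, 0, 0, 0, 0, 0, 1],
  [1.6, 0, 0, 0, 0, 0, 1],
  [1.7, 0, 0, 0, 0, 0, 1],
  [1.7, 0, 0, 0, 0, 0, 1],
])

```text
t: 6.75
tcp_pos: [0.5724, -0.1948, 0.1058]
tool_rot: [3.141, -0.0, -0.032]
ft_force: [-0.8, -0.1, 1.8]
finger_gap: 0.0002
grip_force: 0.9
```

```bash
python3 - <<'E'
from h import *
F=[]
for i in range(5):
    s=snap('side','s3.png')[:,:,::-1]; x=arm.get_state(); F.append(np.r_[x['ft_force'],x['ft_torque']])
print(np.round(np.mean(F,0),3),x['tcp_pos'])
a=cv2.resize(s[190:310,205:325],(600,600),interpolation=cv2.INTER_CUBIC)
cv2.imwrite('pics/c3.png',a)
E
```

```text
[-1.572 -0.184  1.464 -0.037  0.298 -0.012] [ 0.57221217 -0.19477656  0.10589049]
```

View pics/c3.png

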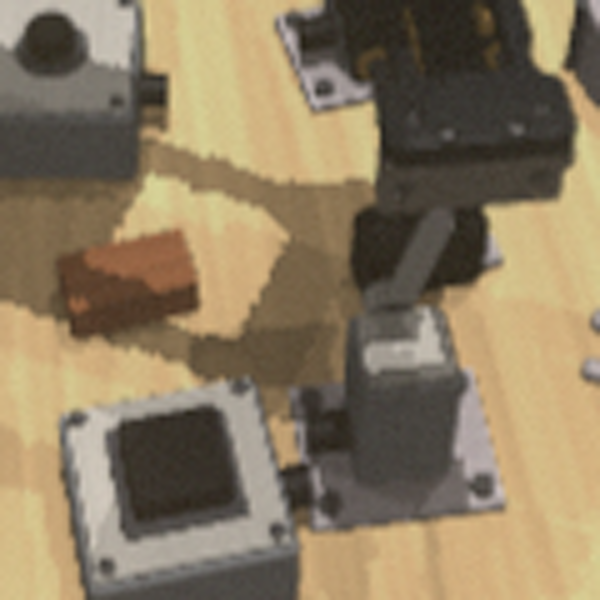

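The stem now runs (400,290)–(440,225), about 0.38 rad, which agrees with the geometry. Another 8 mm gives about 30°.

Request:
apply_moves([
  [0.2, 0, 0, 0, 0, 0, 1],
  [0.4, 0, 0, 0, 0, 0, 1],
  [0.6, 0, 0, 0, 0, 0, 1],
  [0.8, 0, 0, 0, 0, 0, 1],
  [0.8, 0, 0, 0, 0, 0, 1],
  [0.8, 0, 0, 0, 0, 0, 1],
  [0.8, 0, 0, 0, 0, 0, 1],
])

```text
t: 7.7
tcp_pos: [0.5804, -0.1949, 0.106]
tool_rot: [3.141, -0.0, -0.032]
ft_force: [-1.3, -0.8, 2.8]
finger_gap: 0.0003
grip_force: 1.5
```

```bash
python3 - <<'E'
from h import *
F=[]
for i in range(4):
    s=snap('side','s4.png')[:,:,::-1]; x=arm.get_state(); F.append(np.r_[x['ft_force'],x['ft_torque']])
print(np.round(np.mean(F,0),3),x['tcp_pos'])
a=cv2.resize(s[190:310,205:325],(600,600),interpolation=cv2.INTER_CUBIC)
cv2.imwrite('pics/c4.png',a)
E
```

```text
[-9.590e-01  6.900e-02  3.433e+00  9.700e-02  2.360e-01  1.000e-03] [ 0.58033718 -0.19486349  0.10597214]
```

View pics/c4.png

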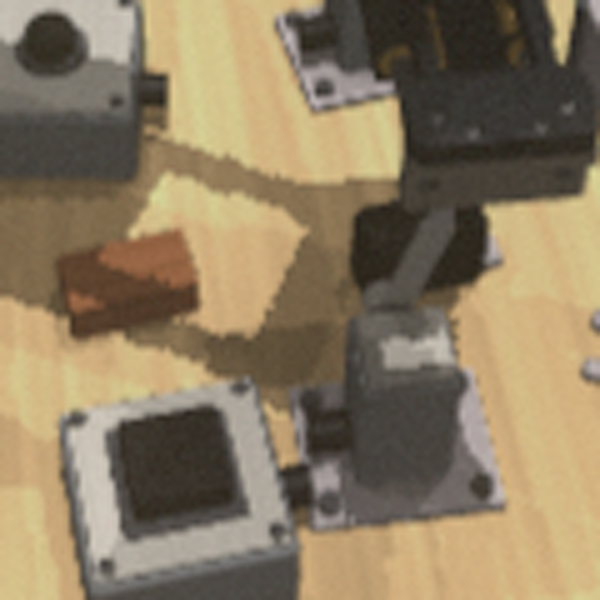

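```bash
python3 - <<'E'
from h import *
for f in('side0','s2','s3','s4'):
    g=cv2.cvtColor(cv2.imread(f'pics/{f}.png'),cv2.COLOR_BGR2GRAY).astype(int)
    print(f)
    for r in (233,237,241,245,248): print(r,g[r,276:302])
for a in (0,.3,.4,.5,.6):
  for y in (-.197,-.205):
    print(a,y,[np.round(proj('side',[.567+L*np.sin(a),y,.062+L*np.cos(a)]),1) for L in(.02,.035,.05)])
E
```

```text
side0
233 [ 57  49  48  51  45  56  73 104  98  81  88  78  52  48  47  54  56  59
  58  58  57  55  57  54  54  63]
237 [46 49 54 55 62 75 90 87 86 87 87 78 60 54 51 55 48 51 47 48 50 50 51 47
 46 55]
241 [46 45 48 49 61 86 87 86 86 84 87 82 47 44 49 47 46 45 49 49 47 48 46 46
 47 68]
245 [ 49  51  44  48  66  88  83  88  84  81  80  56  44  47  46  50  48  44
  47  45  48  47  50  53  86 144]
248 [ 85  72  86  77  79  87  85  85  85  86  87  75  54  73 109 111 113 122
 142 142 139 140 145 159 167 174]
s2
233 [46 49 52 49 46 40 45 48 72 80 83 78 80 76 49 38 45 51 56 51 50 50 52 49
 49 64]
237 [40 39 43 41 43 44 50 68 81 83 80 78 83 72 48 43 42 46 44 43 44 41 46 43
 40 46]
241 [37 35 36 40 41 48 66 85 80 80 79 81 71 45 39 43 39 38 44 39 43 43 41 44
 42 72]
245 [ 43  42  39  36  44  63  82  83  82  80  81  75  48  39  40  40  42  39
  43  40  42  45  44  47  90 153]
248 [ 75  61  74  76  76  79  81  81  79  80  79  62  48  74 111 115 113 124
 149 147 149 146 152 168 176 185]
s3
233 [44 41 41 42 41 45 48 49 50 42 42 43 45 58 73 83 83 83 81 72 46 46 40 48
 41 61]
237 [39 46 43 41 39 51 
[... 954 characters left out ...]
7.2]), array([283.8, 242.8]), array([284.2, 238.2])]
0.3 -0.197 [array([285.4, 244.1]), array([287.9, 239.6]), array([290.4, 235. ])]
0.3 -0.205 [array([286.1, 247.2]), array([288.7, 242.7]), array([291.3, 238.1])]
0.4 -0.197 [array([286.2, 244.2]), array([289.4, 239.8]), array([292.6, 235.3])]
0.4 -0.205 [array([287. , 247.3]), array([290.2, 242.9]), array([293.5, 238.4])]
0.5 -0.197 [array([287.1, 244.4]), array([290.8, 240.1]), array([294.7, 235.7])]
0.5 -0.205 [array([287.8, 247.4]), array([291.6, 243.1]), array([295.5, 238.8])]
0.6 -0.197 [array([287.8, 244.6]), array([292.2, 240.5]), array([296.6, 236.3])]
0.6 -0.205 [array([288.6, 247.6]), array([293. , 243.5]), array([297.5, 239.3])]
```

```bash
python3 - <<'E'
from h import *
for z in (.16,.194,.227): 
  print(z,[ (np.array(proj('side',[.5803+dx,-.195-.0945,z]))-[205,190])*5+2 for dx in(-.0375,.0375)])
s=cv2.imread('pics/s4.png'); cv2.imwrite('pics/g4.png',cv2.resize(s[100:250,230:400],(680,600),interpolation=cv2.INTER_CUBIC))
print([ (np.array(proj('side',[.5803+dx,-.195-.0945,z]))-[230,100])*4 for dx in(-.0375,.0375) for z in (.194,.227)], (np.array(proj('side',[.5803,-.195,.106]))-[230,100])*4)
E
```

```text
0.16 [array([385.31184738, 353.40440653]), array([590.39668527, 328.45221604])]
0.194 [array([390.51683248, 295.25896594]), array([602.98955992, 270.23492743])]
0.227 [array([395.94993024, 234.56525469]), array([616.12057969, 209.52977555])]
[array([210.81346599, 594.60717275]), array([215.15994419, 546.05220375]), array([380.79164793, 574.58794195]), array([391.29646375, 526.02382044])] [237.69122812 542.0394838 ]
```

View pics/g4.png

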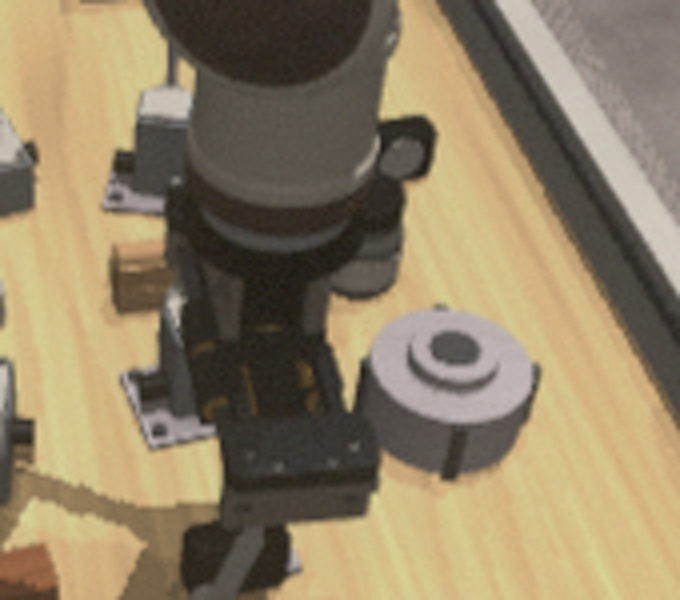

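The stem lean is about 0.28 rad and did not change over the last 8 mm. With the upward force, this shows the tool is riding over the roller rather than pushing it. I back off, then retry lower and slightly more to the left.

Request:
apply_moves([
  [-0.5, 0, 0, 0, 0, 0, 1],
  [-1, 0, 0, 0, 0, 0, 1],
  [-1.5, 0, 0, 0, 0, 0, 1],
  [-2, 0, 0, 0, 0, 0, 1],
  [-2.5, 0, 0, 0, 0, 0, 1],
  [-3.2, 0, 0, 0, 0, 0, 1],
  [-4.2, 0, 0, 0, 0, 0, 1],
  [-5.5, 0, 0, 0, 0, 0, 1],
  [-7, 0, 0, 0, 0, 0, 1],
  [-7, 0, 0, 0, 0, 0, 1],
])

```text
t: 8.9
tcp_pos: [0.5081, -0.192, 0.1047]
tool_rot: [-3.14, 0.003, -0.032]
ft_force: [0.9, -0.1, 1.2]
finger_gap: 0.0005
grip_force: 0.0
```

```bash
cat >> h.py <<'E'
def lean(f):
    s=snap('side',f); g=cv2.cvtColor(s,cv2.COLOR_RGB2GRAY).astype(int); xs=[]
    for r in range(233,246):
        w=np.clip(g[r,277:299]-58,0,30); xs.append((w*np.arange(277,299)).sum()/max(w.sum(),1))
    return np.round(xs,1)
def st():
    x=arm.get_state(); print(x['t'],np.round(x['tcp_pos'],4),np.round(x['ft_force'],2),np.round(x['ft_torque'],3),round(x['grip_force'],2))
E
python3 - <<'E'
from h import *
print(lean('s5.png')); st()
c=arm.camera_info('top'); t=snap('top','t5.png')
a=cv2.imread('pics/s5.png')[100:250,200:370]; b=t[:,:,::-1][150:290,250:410]
cv2.imwrite('pics/g5.png',np.vstack([cv2.resize(a,(510,450)),]))
E
```

```text
[284.6 284.2 284.1 284.2 284.  283.9 284.  284.1 284.  283.6 283.6 283.5
 283.3]
8.95 [ 0.5091 -0.1923  0.1051] [1.07 0.31 0.14] [ 0.048 -0.007 -0.06 ] 0.0
```

Request:
apply_moves([
  [0, -0.3, 0.5, 0, 0, 0, 1],
  [0, -0.7, 1, 0, 0, 0, 1],
  [0, -0.8, 1.5, 0, 0, 0, 1],
  [0, -0.8, 2, 0, 0, 0, 1],
  [0.5, -0.8, 2.3, 0, 0, 0, 1],
  [1.2, -0.8, 2.3, 0, 0, 0, 1],
  [2, -0.8, 2.3, 0, 0, 0, 1],
  [2.5, -0.8, 2.3, 0, 0, 0, 1],
  [2.7, -0.8, 2.3, 0, 0, 0, 1],
  [2.7, -0.8, 2.3, 0, 0, 0, 1],
])

```text
t: 10.0
tcp_pos: [0.5379, -0.1856, 0.083]
tool_rot: [3.141, -0.0, -0.031]
ft_force: [-0.6, 1.0, 0.3]
finger_gap: 0.0004
grip_force: 0.0
```

```bash
python3 - <<'E'
from h import *
print(lean('s6.png')); st()
E
```

```text
[284.8 286.  285.5 283.4 284.2 284.1 284.2 284.2 284.1 283.7 283.9 283.7
 283.5]
10.05 [ 0.5376 -0.1855  0.0829] [0.3  0.35 0.08] [ 0.011 -0.048  0.008] 0.0
```

Request:
apply_moves([
  [0.2, 0, 0, 0, 0, 0, 1],
  [0.4, 0, 0, 0, 0, 0, 1],
  [0.6, 0, 0, 0, 0, 0, 1],
  [0.8, 0, 0, 0, 0, 0, 1],
  [1.0, 0, 0, 0, 0, 0, 1],
  [1.2, 0, 0, 0, 0, 0, 1],
  [1.2, 0, 0, 0, 0, 0, 1],
  [1.2, 0, 0, 0, 0, 0, 1],
])

```text
t: 10.85
tcp_pos: [0.5494, -0.1858, 0.0828]
tool_rot: [-3.142, 0.0, -0.032]
ft_force: [-0.9, -0.2, 0.8]
finger_gap: 0.0005
grip_force: 0.7
```

```bash
python3 - <<'E'
from h import *
print(lean('s7.png')); st(); lean('s7.png');st()
E
```

```text
[287.8 287.3 287.4 285.1 286.8 286.5 286.1 286.  285.9 285.3 285.  284.8
 284.5]
10.9 [ 0.5494 -0.1858  0.0828] [-2.36  0.09  1.02] [0.066 0.272 0.034] 0.72
10.95 [ 0.5494 -0.1859  0.0828] [-1.14  0.69  0.48] [0.038 0.21  0.004] 0.72
```

Now lean tracks travel: about 0.12 rad at TCP x 0.549, so contact was at 0.5416 as predicted. I continue.

Request:
apply_moves([
  [0.2, 0, 0, 0, 0, 0, 1],
  [0.4, 0, 0, 0, 0, 0, 1],
  [0.6, 0, 0, 0, 0, 0, 1],
  [0.8, 0, 0, 0, 0, 0, 1],
  [1.0, 0, 0, 0, 0, 0, 1],
  [1.2, 0, 0, 0, 0, 0, 1],
  [1.2, 0, 0, 0, 0, 0, 1],
  [1.2, 0, 0, 0, 0, 0, 1],
])

```text
t: 11.75
tcp_pos: [0.5614, -0.1861, 0.0827]
tool_rot: [-3.141, 0.0, -0.032]
ft_force: [-3.1, 0.8, 0.8]
finger_gap: 0.0003
grip_force: 1.2
```

```bash
python3 - <<'E'
from h import *
print(lean('s8.png')); st(); lean('s8.png');st()
a=0
for a in (0,.1,.2,.3,.4,.5,.55,.6,.7):
    P=np.array([proj('side',[.567+L*np.sin(a),-.197,.062+L*np.cos(a)]) for L in np.linspace(.01,.06,40)])
    print(a,np.round(np.interp([237,241,244],P[::-1,1],P[::-1,0]),1))
E
```

```text
[289.2 289.2 288.6 288.1 291.1 290.6 290.1 289.9 289.  288.5 287.9 287.3
 286.8]
11.8 [ 0.5614 -0.1861  0.0827] [-2.58  1.58  2.1 ] [0.22  0.473 0.007] 1.21
11.85 [ 0.5614 -0.1861  0.0827] [-3.29  1.67  1.36] [0.179 0.454 0.034] 1.22
0 [283.3 282.9 282.7]
0.1 [285.3 284.3 283.6]
0.2 [287.3 285.7 284.5]
0.3 [289.4 287.1 285.4]
0.4 [291.4 288.5 286.4]
0.5 [293.6 290.  287.4]
0.55 [294.7 290.8 287.9]
0.6 [295.9 291.6 288.4]
0.7 [298.4 293.3 289.6]
```

Request:
apply_moves([
  [0.2, 0, 0, 0, 0, 0, 1],
  [0.4, 0, 0, 0, 0, 0, 1],
  [0.6, 0, 0, 0, 0, 0, 1],
  [0.8, 0, 0, 0, 0, 0, 1],
  [1.0, 0, 0, 0, 0, 0, 1],
  [1.1, 0, 0, 0, 0, 0, 1],
  [1.1, 0, 0, 0, 0, 0, 1],
  [1.1, 0, 0, 0, 0, 0, 1],
])

```text
t: 12.65
tcp_pos: [0.572, -0.1865, 0.0824]
tool_rot: [-3.141, 0.001, -0.032]
ft_force: [-4.2, 0.4, -3.8]
finger_gap: 0.0002
grip_force: 2.4
```

```bash
python3 - <<'E'
from h import *
print(lean('s9.png')); st(); lean('s9.png');st()
g=cv2.cvtColor(cv2.imread('pics/s9.png'),cv2.COLOR_BGR2GRAY)
for r in(235,237,239,241,244): print(r,g[r,280:305])
E
```

```text
[290.3 289.1 289.4 291.6 295.  294.8 294.  293.1 292.3 291.5 290.6 289.8
 289.1]
12.7 [ 0.5721 -0.1865  0.0825] [-4.69  0.29 -3.52] [ 0.097  0.907 -0.02 ] 2.37
12.75 [ 0.5722 -0.1866  0.0826] [-5.55  0.65 -3.28] [ 0.077  0.959 -0.007] 2.41
235 [ 63  61  64  64  63  65  60  65  68  65  63  67  68  65  65  68  67  66
  63  67  68  59  70 100 102]
237 [ 58  57  58  53  56  57  54  51  51  49  45  60  71  81  81  77  82  83
  81  76  59  43 104 182 187]
239 [ 40  45  42  41  43  40  40  45  40  47  63  79  82  81  82  81  81  77
  66  47  38  47 106 180 182]
241 [ 40  38  39  43  45  39  38  44  53  72  80  81  81  83  81  78  68  47
  43  39  38  70 131 166 162]
244 [ 39  39  40  39  37  49  68  81  79  81  82  81  83  77  52  40  42  42
  39  42  51  89 141 172 180]
```

Lean is about 0.55 rad (≈31–33°) at 5 N, well short of the stop. I let it spring back, keeping contact slowly.

Request:
apply_moves([
  [-0.4, 0, 0, 0, 0, 0, 1],
  [-0.8, 0, 0, 0, 0, 0, 1],
  [-1.2, 0, 0, 0, 0, 0, 1],
  [-1.6, 0, 0, 0, 0, 0, 1],
  [-2, 0, 0, 0, 0, 0, 1],
  [-2.4, 0, 0, 0, 0, 0, 1],
  [-2.9, 0, 0, 0, 0, 0, 1],
  [-3.5, 0, 0, 0, 0, 0, 1],
  [-4.5, 0, 0, 0, 0, 0, 1],
  [-6, 0, 0, 0, 0, 0, 1],
])

```text
t: 13.75
tcp_pos: [0.5122, -0.1847, 0.0828]
tool_rot: [3.141, -0.001, -0.031]
ft_force: [-0.1, -0.3, 0.8]
finger_gap: 0.0008
grip_force: 0.0
```

Request:
apply_moves([
  [-0.5, 0, -1, 0, 0, 0, 1],
  [-1, 0, -2.5, 0, 0, 0, 1],
  [-1.5, 0.5, -4, 0, 0, 0, 1],
  [-2, 2, -4, 0, 0, 0, 1],
  [-2.7, 4, -4, 0, 0, 0, 1],
  [-3.5, 5.5, -4, 0, 0, 0, 1],
  [-4, 7, -4, 0, 0, 0, 1],
  [-4, 7.4, -4, 0, 0, 0, 1],
  [-4, 7.4, -4, 0, 0, 0, 1],
  [-4, 7.4, -4, 0, 0, 0, 1],
])

```text
t: 14.75
tcp_pos: [0.4704, -0.2571, 0.1227]
tool_rot: [-3.141, -0.0, -0.032]
ft_force: [-0.4, 0.9, -0.9]
finger_gap: 0.0001
grip_force: 0.0
```

```bash
python3 - <<'E'
from h import *
print(lean('s10.png')); st()
E
```

```text
[285.1 284.7 284.2 284.4 283.9 283.9 284.1 284.  283.9 283.6 283.6 283.5
 283.3]
14.8 [ 0.4704 -0.2569  0.1227] [-1.28 -0.53  0.23] [0.004 0.033 0.014] 0.0
```

The lever is upright again. I move over the square button and press.

Request:
apply_moves([
  [0, 0.2, 0.5, 0, 0, 0, 1],
  [0, 0.2, 1.5, 0, 0, 0, 1],
  [0, 0.2, 2.5, 0, 0, 0, 1],
  [0, 0.2, 3.5, 0, 0, 0, 1],
  [0, 0.2, 4.3, 0, 0, 0, 1],
  [0, 0.2, 4.8, 0, 0, 0, 1],
  [0, 0.2, 5, 0, 0, 0, 1],
  [0, 0.2, 5, 0, 0, 0, 1],
  [0, 0.2, 5, 0, 0, 0, 1],
])

```text
t: 15.7
tcp_pos: [0.4704, -0.2596, 0.0732]
tool_rot: [3.141, -0.001, -0.032]
ft_force: [1.0, 0.2, -0.2]
finger_gap: 0.0003
grip_force: 0.0
```

Request:
apply_moves([
  [0, 0, 0.2, 0, 0, 0, 1],
  [0, 0, 0.4, 0, 0, 0, 1],
  [0, 0, 0.6, 0, 0, 0, 1],
  [0, 0, 0.8, 0, 0, 0, 1],
  [0, 0, 0.8, 0, 0, 0, 1],
  [0, 0, 0.8, 0, 0, 0, 1],
])

```text
t: 16.3
tcp_pos: [0.4701, -0.2593, 0.0647]
tool_rot: [-3.141, 0.0, -0.032]
ft_force: [-0.2, 1.2, 0.7]
finger_gap: 0.0006
grip_force: 0.0
```

```bash
python3 - <<'E'
from h import *
for i in range(3): lean('s11.png'); st()
E
```

```text
16.35 [ 0.4702 -0.2594  0.0648] [ 0.86  0.71 -0.44] [-0.02   0.016 -0.028] 0.0
16.4 [ 0.4702 -0.2594  0.0649] [-0.57  0.81  0.07] [ 0.041  0.057 -0.021] 0.0
16.45 [ 0.4702 -0.2595  0.0649] [ 0.7  -1.67  0.69] [0.037 0.019 0.039] 0.0
```

Request:
apply_moves([
  [0, 0, 0.1, 0, 0, 0, 1],
  [0, 0, 0.2, 0, 0, 0, 1],
  [0, 0, 0.3, 0, 0, 0, 1],
  [0, 0, 0.3, 0, 0, 0, 1],
  [0, 0, 0.3, 0, 0, 0, 1],
])

```text
t: 16.95
tcp_pos: [0.4701, -0.2593, 0.0617]
tool_rot: [-3.141, 0.0, -0.032]
ft_force: [1.4, 0.5, 0.6]
finger_gap: 0.0004
grip_force: 0.0
```

Request:
apply_moves([
  [0, 0, 0.1, 0, 0, 0, 1],
  [0, 0, 0.2, 0, 0, 0, 1],
  [0, 0, 0.3, 0, 0, 0, 1],
  [0, 0, 0.3, 0, 0, 0, 1],
  [0, 0, 0.3, 0, 0, 0, 1],
])

```text
t: 17.45
tcp_pos: [0.4701, -0.2594, 0.0588]
tool_rot: [-3.142, 0.0, -0.032]
ft_force: [-0.6, -0.6, 0.4]
finger_gap: 0.0006
grip_force: 0.0
```

```bash
python3 - <<'E'
from h import *
for i in range(3): lean('s12.png'); st()
E
```

```text
17.5 [ 0.4701 -0.2594  0.0588] [ 0.02  0.11 -0.74] [ 0.02   0.025 -0.032] 0.0
17.55 [ 0.4701 -0.2594  0.0588] [-0.77  0.48  0.35] [ 0.018  0.004 -0.016] 0.0
17.6 [ 0.4701 -0.2594  0.0588] [ 0.13 -0.41  0.52] [ 0.019  0.012 -0.042] 0.0
```

```bash
python3 - <<'E'
from h import *
s=cv2.imread('pics/s12.png'); t=snap('top','t12.png')[:,:,::-1]
a=cv2.resize(s[150:330,170:330],(533,600),interpolation=cv2.INTER_CUBIC)
b=cv2.resize(t[120:400,280:405],(267,600),interpolation=cv2.INTER_CUBIC)
cv2.imwrite('pics/c12.png',np.hstack([a,b]))
print((np.array(proj('side',[.4701,-.2594,.0588]))-[170,150])*3.33)
E
```

```text
[234.00692169 438.98638843]
```

View pics/c12.png

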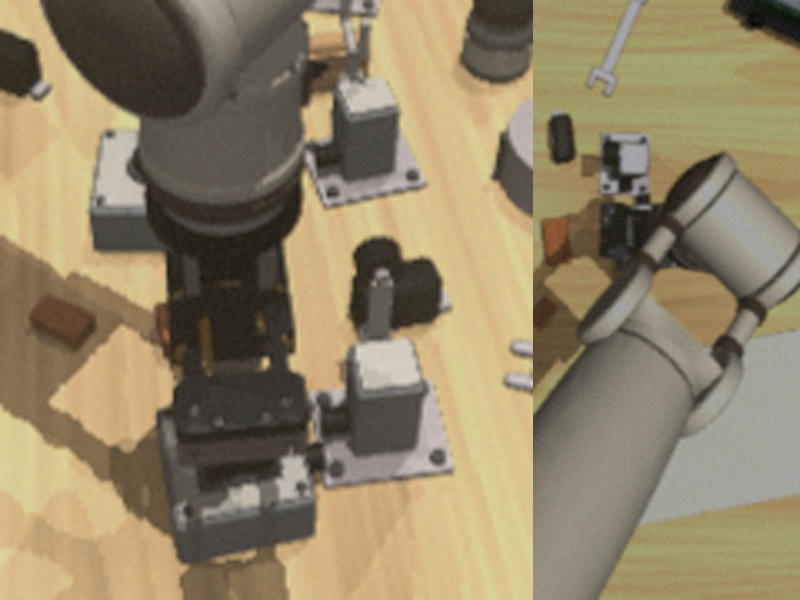

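Crop: the gripper is centred over the square station (235,470), with the button still visible and no contact. The roller lever is upright at (380,270) and clear. I continue down with guarded 5 mm steps.

Request:
apply_moves([
  [0, 0, 0.2, 0, 0, 0, 1],
  [0, 0, 0.4, 0, 0, 0, 1],
  [0, 0, 0.5, 0, 0, 0, 1],
  [0, 0, 0.5, 0, 0, 0, 1],
  [0, 0, 0.5, 0, 0, 0, 1],
])

```text
t: 18.15
tcp_pos: [0.4701, -0.2593, 0.0537]
tool_rot: [-3.141, 0.0, -0.032]
ft_force: [0.7, 1.4, 0.0]
finger_gap: 0.0003
grip_force: 0.0
```

```bash
python3 - <<'E'
from h import *
for i in range(3): lean('s13.png'); st()
for y in (-.354,-.323,-.30):
    o,d=ray('side',242,288); print(y,o+d*(y-o[1])/d[1])
E
```

```text
18.2 [ 0.4702 -0.2594  0.0538] [ 0.56  0.65 -0.64] [0.032 0.076 0.004] 0.0
18.25 [ 0.4702 -0.2594  0.0538] [-0.16 -0.85  0.75] [ 0.004  0.053 -0.024] 0.0
18.3 [ 0.4702 -0.2595  0.0539] [ 0.05 -0.24 -0.89] [ 0.072 -0.031 -0.008] 0.0
-0.354 [ 0.46545953 -0.354       0.19302576]
-0.323 [ 0.46794644 -0.323       0.14124632]
-0.3 [ 0.46979156 -0.3         0.10282932]
```

Request:
apply_moves([
  [0, 0, 0.2, 0, 0, 0, 1],
  [0, 0, 0.4, 0, 0, 0, 1],
  [0, 0, 0.5, 0, 0, 0, 1],
  [0, 0, 0.5, 0, 0, 0, 1],
  [0, 0, 0.5, 0, 0, 0, 1],
])

```text
t: 18.8
tcp_pos: [0.4701, -0.2594, 0.0487]
tool_rot: [-3.142, 0.0, -0.032]
ft_force: [-0.8, 0.3, 0.0]
finger_gap: 0.0001
grip_force: 0.0
```

Request:
apply_moves([
  [0, 0, 0.2, 0, 0, 0, 1],
  [0, 0, 0.4, 0, 0, 0, 1],
  [0, 0, 0.4, 0, 0, 0, 1],
  [0, 0, 0.4, 0, 0, 0, 1],
  [0, 0, 0.4, 0, 0, 0, 1],
])

```text
t: 19.3
tcp_pos: [0.4702, -0.2594, 0.0448]
tool_rot: [3.142, -0.0, -0.032]
ft_force: [0.0, -1.0, 0.3]
finger_gap: 0.0002
grip_force: 0.0
```

```bash
python3 - <<'E'
from h import *
for i in range(3): lean('s14.png'); st()
E
```

```text
19.35 [ 0.4702 -0.2594  0.0449] [0.39 0.1  0.53] [0.052 0.008 0.001] 0.0
19.4 [ 0.4702 -0.2594  0.0449] [-0.31  0.58 -0.88] [ 0.066  0.044 -0.015] 0.0
19.45 [ 0.4702 -0.2594  0.0449] [ 0.42 -0.1  -0.5 ] [ 0.078  0.022 -0.042] 0.0
```

Request:
apply_moves([
  [0, 0, 0.2, 0, 0, 0, 1],
  [0, 0, 0.4, 0, 0, 0, 1],
  [0, 0, 0.5, 0, 0, 0, 1],
  [0, 0, 0.5, 0, 0, 0, 1],
  [0, 0, 0.5, 0, 0, 0, 1],
])

```text
t: 19.95
tcp_pos: [0.4701, -0.2593, 0.0397]
tool_rot: [-3.141, 0.0, -0.032]
ft_force: [0.0, -0.1, -0.3]
finger_gap: 0.0009
grip_force: 0.0
```

Request:
apply_moves([
  [0, 0, 0.2, 0, 0, 0, 1],
  [0, 0, 0.4, 0, 0, 0, 1],
  [0, 0, 0.4, 0, 0, 0, 1],
  [0, 0, 0.4, 0, 0, 0, 1],
  [0, 0, 0.4, 0, 0, 0, 1],
])

```text
t: 20.45
tcp_pos: [0.4701, -0.2594, 0.0358]
tool_rot: [3.142, -0.0, -0.032]
ft_force: [0.1, -0.0, -0.3]
finger_gap: 0.0007
grip_force: 0.0
```

```bash
python3 - <<'E'
from h import *
for i in range(3): lean('s15.png'); st()
E
```

```text
20.5 [ 0.4702 -0.2594  0.0359] [ 0.24 -0.09 -0.4 ] [ 0.047  0.012 -0.016] 0.0
20.55 [ 0.4702 -0.2594  0.0359] [-0.48  0.15  0.29] [-0.014 -0.004  0.001] 0.0
20.6 [ 0.4702 -0.2594  0.0359] [-0.13 -0.18  0.37] [ 0.035 -0.042 -0.024] 0.0
```

Request:
apply_moves([
  [0, 0, 0.2, 0, 0, 0, 1],
  [0, 0, 0.4, 0, 0, 0, 1],
  [0, 0, 0.4, 0, 0, 0, 1],
  [0, 0, 0.4, 0, 0, 0, 1],
])

```text
t: 21.0
tcp_pos: [0.4702, -0.2595, 0.0319]
tool_rot: [3.142, -0.0, -0.032]
ft_force: [-0.2, -0.2, 1.4]
finger_gap: 0.0009
grip_force: 0.8
```

```bash
python3 - <<'E'
from h import *
for i in range(3): lean('s16.png'); st()
E
```

```text
21.05 [ 0.4702 -0.2595  0.032 ] [-0.52 -0.46  2.11] [ 0.078  0.024 -0.042] 0.81
21.1 [ 0.4702 -0.2595  0.032 ] [-0.13 -0.02  1.67] [ 0.048  0.023 -0.036] 0.81
21.15 [ 0.4702 -0.2595  0.0319] [-0.08 -1.03  1.94] [ 0.014  0.077 -0.005] 0.81
```

Contact, 1.8 N. The remaining travel is about 6.5 mm.

Request:
apply_moves([
  [0, 0, 0.1, 0, 0, 0, 1],
  [0, 0, 0.2, 0, 0, 0, 1],
  [0, 0, 0.3, 0, 0, 0, 1],
  [0, 0, 0.4, 0, 0, 0, 1],
  [0, 0, 0.5, 0, 0, 0, 1],
  [0, 0, 0.6, 0, 0, 0, 1],
  [0, 0, 0.6, 0, 0, 0, 1],
  [0, 0, 0.6, 0, 0, 0, 1],
])

```text
t: 21.95
tcp_pos: [0.4702, -0.2595, 0.026]
tool_rot: [3.141, -0.0, -0.032]
ft_force: [-1.9, 0.6, 4.8]
finger_gap: 0.0005
grip_force: 2.3
```

```bash
python3 - <<'E'
from h import *
for i in range(3): lean('s17.png'); st()
E
```

```text
22.0 [ 0.4702 -0.2595  0.0259] [0.13 0.64 4.27] [0.074 0.13  0.013] 2.31
22.05 [ 0.4702 -0.2595  0.0259] [-0.41  1.03  4.86] [0.143 0.126 0.015] 2.31
22.1 [ 0.4702 -0.2595  0.0259] [-0.98  0.92  4.01] [ 0.121  0.094 -0.067] 2.32
```

About 4.4 N. I go the last bit in 0.5 mm steps until the stop takes the load.

Request:
apply_moves([
  [0, 0, 0.05, 0, 0, 0, 1],
  [0, 0, 0.1, 0, 0, 0, 1],
  [0, 0, 0.1, 0, 0, 0, 1],
  [0, 0, 0.1, 0, 0, 0, 1],
])

```text
t: 22.5
tcp_pos: [0.4703, -0.2595, 0.0255]
tool_rot: [3.141, -0.0, -0.032]
ft_force: [-3.0, 1.6, 9.1]
finger_gap: 0.0006
grip_force: 4.7
```

```bash
python3 - <<'E'
from h import *
for i in range(3): lean('s18.png'); st()
E
```

```text
22.55 [ 0.4702 -0.2595  0.0255] [-2.58  1.78  8.79] [ 0.34   0.456 -0.002] 4.65
22.6 [ 0.4703 -0.2595  0.0255] [-2.52  2.19  8.76] [ 0.322  0.467 -0.019] 4.65
22.65 [ 0.4703 -0.2595  0.0255] [-1.81  1.87  8.77] [ 0.361  0.445 -0.003] 4.65
```

At 8.8 N with no more travel, the button is on its stop. I release it and draw back clear.

Request:
apply_moves([
  [0, 0, -0.2, 0, 0, 0, 1],
  [0, 0, -0.4, 0, 0, 0, 1],
  [0, 0, -0.6, 0, 0, 0, 1],
  [0, 0, -0.8, 0, 0, 0, 1],
  [0, 0, -1.1, 0, 0, 0, 1],
  [0, 0, -2, 0, 0, 0, 1],
  [0, 0, -4, 0, 0, 0, 1],
  [0, 0, -7, 0, 0, 0, 1],
  [0, 0, -10, 0, 0, 0, 1],
  [0, 0, -13, 0, 0, 0, 1],
])

```text
t: 23.65
tcp_pos: [0.4698, -0.259, 0.1561]
tool_rot: [-3.141, 0.0, -0.032]
ft_force: [-0.3, -0.3, -0.1]
finger_gap: 0.0006
grip_force: 0.0
```

Request:
apply_moves([
  [-1, 1, -2, 0, 0, 0, 1],
  [-4, 4, -2, 0, 0, 0, 1],
  [-8, 8, -2, 0, 0, 0, 1],
  [-12, 12, -2, 0, 0, 0, 1],
  [-15, 16, -2, 0, 0, 0, 1],
  [-17, 19, -2, 0, 0, 0, 1],
  [-18, 20, -2, 0, 0, 0, 1],
  [-18, 20, -2, 0, 0, 0, 1],
  [-18, 20, -2, 0, 0, 0, 1],
  [-18, 20, -2, 0, 0, 0, 1],
])

```text
t: 24.65
tcp_pos: [0.2851, -0.4522, 0.1748]
tool_rot: [-3.141, -0.0, -0.03]
ft_force: [-0.0, 0.4, 0.8]
finger_gap: 0.0004
grip_force: 0.0
```

```bash
python3 - <<'E'
from h import *
print(lean('s19.png')); st()
s=cv2.imread('pics/s19.png'); cv2.imwrite('pics/f.png',cv2.resize(s,(800,600),interpolation=cv2.INTER_CUBIC))
E
```

```text
[284.8 284.7 284.5 284.1 284.  283.7 283.9 283.9 283.9 283.6 283.6 283.4
 283.2]
24.7 [ 0.2851 -0.4523  0.1748] [-0.35  0.79 -0.11] [ 0.062 -0.019 -0.005] 0.0
```

View pics/f.png

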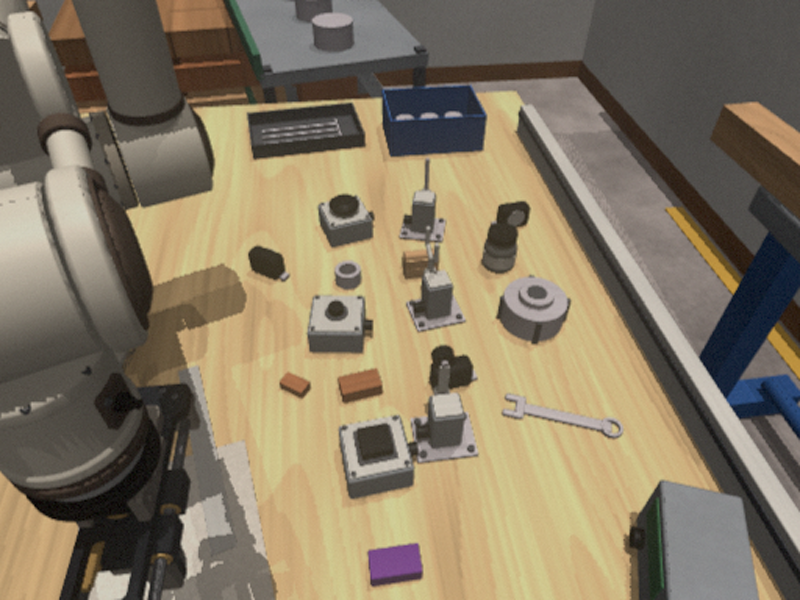

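The picture shows everything in its starting place: roller lever upright at (441,360), square button up at (375,440), arm clear.

```bash
python3 -c "
from plant import arm
print(arm.close_job())"
```

```text
the job is handed in; nothing more can be done
None
```

The job is handed in at about 25 s: the roller lever was pushed to about 30° (estimated from images and travel) and sprang back upright. The square button was then pressed to its stop at about 9 N and released, and the arm drew back clear with nothing else visibly moved. A first push rode over the roller at about 16°, because the fingertips sat about 33 mm higher than the reported TCP, so I backed off and pushed again lower.

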